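# Draw the ungrooved block out of the row and seat it on the mitre gauge

## Task

Four of the five blocks standing side by side against the saw's rip fence have their groove; one in the middle of the row is still plain on top. Draw the plain one out of the row along the saw table without shifting its neighbours, then bring it home on the mitre gauge: pressed gently up against the gauge's face and, at the same time, its end against the gauge's stop, lying flat, and leave it there. Be light-handed: do not bruise the soft wood, knock the gauge out of true, or disturb the push stick.

Things in the scene. Friction and masses are not known exactly. Their poses are not given: they have to be found in the camera images.
- saw: mini table saw: grey-white box with a flat gold-coloured metal table 280 mm (x) by 340 mm (y). Origin: centre of its underside on the desk; table surface 110 mm above it; z up. Fixed, level, turned up to 0.2 rad. The blade is wound down and off; its dark kerf (x = 25 mm) and the dark mitre slot (x = 95 mm) are flush, nothing catches on them.
- fence (a point): middle of the rip fence's working face, at table height. The fence is an aluminium bar on the robot's side of the saw table, 28 mm thick, 30 mm high, 330 mm long (y); its face looks to +x (axes as the saw's), away from the robot. At its ends, 160 mm either way, clamps with wing nuts stand up to 50 mm above the table.
- gauge: white mitre gauge clamped on the saw table, axes parallel to the saw's. Upright face 120 mm long (x -60 to +60), 20 mm high, in the plane y = 0, looking to -y. Origin at table height in the corner of face and stop. Behind the face a half-round plate and a black knob, 24 mm high. Only finger-tight: more than about 8 N on face or stop knocks it out of true.
- gauge_stop (a point): the gauge's end stop: aluminium block 14 mm thick (x), 20 mm high, reaching from the gauge's face 26 mm out to -y. This point is at table height on its working side (plane x = 0 of the gauge), which looks to -x, towards the fence; 13 mm from the face.
- home (a point): where the centre of the plain block's underside belongs when it lies home in the gauge's corner, a long side on the face and its front (+x) end on the stop: 30 mm to -x and 18 mm to -y of the gauge's origin. Axes as the gauge's; the block lies parallel to them.
- blank: the plain block, no groove: balsa, 60 mm long (x) by 36 wide (y) by 22 thick, about 12 g. Origin: centre of its underside; x points away from the fence. One of the three inner blocks of the row (which varies). Neighbours touch both long sides, its back end touches the fence; top and front are flush with theirs. The soft wood bruises if fingers press it with more than about 12 N.
- blank_top (a point): centre of the plain block's top face, 22 mm above the saw table: free to press on. Wood slides on the waxed metal table, gauge and other wood with friction about 0.25 (varies by a fifth); fingertips hold on the wood clearly better (0.6 or more), so a fingertip pressed on the top with some 4 to 6 N carries the block along without slipping.
- block_a: balsa block, 60 mm long (x) by 36 mm wide (y) by 22 mm thick, 12 g, with a groove 12 mm wide and 10 mm deep sawn across its top (along y), 20 mm from the end at the fence (x = -10 mm); origin: centre of its underside. It stands at an end of the row. A bystander.
- block_b: balsa block, 60 mm long (x) by 36 mm wide (y) by 22 mm thick, 12 g, with a groove 12 mm wide and 10 mm deep sawn across its top (along y), 20 mm from the end at the fence (x = -10 mm); origin: centre of its underside. It is one of the three inner blocks of the row (the order of the inner three varies). A bystander.
- block_c: balsa block, 60 mm long (x) by 36 mm wide (y) by 22 mm thick, 12 g, with a groove 12 mm wide and 10 mm deep sawn across its top (along y), 20 mm from the end at the fence (x = -10 mm); origin: centre of its underside. It is one of the three inner blocks of the row (the order of the inner three varies). A bystander.
- block_d: balsa block, 60 mm long (x) by 36 mm wide (y) by 22 mm thick, 12 g, with a groove 12 mm wide and 10 mm deep sawn across its top (along y), 20 mm from the end at the fence (x = -10 mm); origin: centre of its underside. It stands at an end of the row. A bystander.
- push_stick: plywood push stick, about 155 mm long (y), 22 to 35 mm wide, 10 mm thick, lying loose on the saw table along the edge far from the fence; origin near its middle, at its underside. A bystander.

How it is judged:
By the outcome, as a careful person would: the job done as asked, in the order asked, and still so for the second after the job is handed in, with the robot touching nothing.
It also fails if it takes over 72 s, if anything falls off the work surface, if the arm or the gripper's body presses on something with over 40 N, if the wrist force passes 120 N, or if a joint passes its speed limit or range.

## Robot

A 6-joint arm with a two-finger parallel gripper is mounted at the origin on the work surface. World frame = base frame: x ahead of the robot, y to its left, z up, the work surface at z = 0. Lengths are in m, angles in rad, forces in N, time in s.
With the tool pointing down it reaches from about 0.4 to 0.925 m from the base axis. Payload 3.4 kg.
Tool frame: the origin (TCP) lies midway between the tips of the shut fingers; the grasp point (between the pads) lies 19 mm behind it; z points along the fingers, y is the direction in which the jaws open and shut (so a half turn about z gives the same grasp; the last joint's range is limited). The gripper opens to 85 mm and grips with 20 to 120 N. Pads are 22 mm wide; open, the fingers measure 114 mm over their backs; the gripper's body (76 mm by 85 mm) begins 54 mm behind the grasp point. The pads swing forward as they close: fully open they stand 13 mm farther back than shut.
Start: joints at [-1.222, 0.307, 1.506, -0, 1.328, -0.073], TCP at [0.236, -0.524, 0.231] pointing down, gripper open.
Joint ranges: [-3.12, 3.12], [-1.05, 2.28], [0.14, 2.33], [-1.42, 4.57], [0.1, 2.73], [-2.68, 2.68]. Speed limits (rad/s): [2.57, 2.57, 3.14, 3.14, 3.14, 3.14].

## Interface

Orientations are given as a unit quaternion [x, y, z, w].
In Python, from plant import manip, imaging gives the robot as it stands.
- The arm moves only by the tool drive_tool, never from a script. Its argument "commands" is a list that holds one entry, the list of rows, each a list of 5 numbers: the closure, from 0 (fully open) to 1 (shut), then the shift along the tool's x, y, z in m, then the turn about the tool's z in degrees. In form: [[[hand, dx, dy, dz, spin], ...]]. A call has 1 to 20 rows; each row is the pose to reach, as a shift and turn from the pose commanded when the call began, along the tool's axes at that moment; what a row does not reach only later rows make up. A row lasts 1/10 s, in which the tool goes at most 50 mm and 8.59 degrees, less where a joint would pass 70% of its speed; a pose out of reach is approached as far as the arm can. A call with a gripper value outside its range is refused whole. The fingers move at their own pace and stop on an object; the grip force is fixed at half the most. Time passes only in rows, so rows that repeat a pose let the fingers close. It gives the time, the measured TCP pose, the force and the opening at its end, in the units of the state.
- manip.get_obs(): the state, without advancing time (a new reading comes with each control period).
- imaging.camera(name): name is "side" or "top"; returns (picture, depth): 400x640x3 uint8, blue, green, red; 400x640 float32, m along the optical axis (not along the pixel's ray), 0 where there is no reading.
- imaging.camera_info(name): a dict with "fx", "fy", "cx", "cy" (pixels), "k1" (the pictures are not rectified: a ray, as slopes to the right and down, at radius r is drawn at 1 + k1 r^2 times it, then the intrinsics apply), "cam_to_world" (4x4, takes a point from camera to world coordinates). Camera axes: x right, y down, z forward; pixel columns grow to the right and rows downward; lengths in m; the calibration is good to about 2 mm. A picture is of the moment at which its call begins. camera_info takes no time and is no camera call.
- manip.finish_job(): hands the job in, once; it reports no verdict.
The state is a dict: "t": time; "q": joint angles; "dq": joint speeds; "joint_efforts": joint torques, N m; "tool_pos": TCP position; "tcp_rot": TCP orientation; "force": force on the tool from outside, world axes, zero at the start; "ft_torque": the same for the moment, N m; "opening": finger opening in m.
Only numpy, scipy, OpenCV 4.12 (cv2) and the standard library are available. Lean on these libraries where they do the work, as an engineer would, in place of code of your own. Each camera call takes 0.05 s, during which the arm holds its last target.

## Working session

There is one attempt and no reset: what is moved stays moved. The work goes in short steps, Python scripts to look and compute and a tool call to move; the robot and the scene stay as the last step left them, time stands still between calls to the robot, and variables do not carry over. Pictures are saved under pics/ and viewed, and the job is handed in when it is done.

Besides the shell and the picture viewer there is one more tool, called after "Request:" by a JSON object that holds its "op" and its "data". drive_tool: Moves the arm, as the interface text tells. Its arguments: {"type":"object","properties":{"commands":{"type":"array"}},"required":["commands"]}

```bash
mkdir -p pics; ls; python3 - <<'E'
from plant import manip, imaging
import cv2, numpy as np
for n in("top","side"):
    p,d=imaging.camera(n); cv2.imwrite(f"pics/{n}0.png",p); np.save(f"pics/{n}0.npy",d)
    print(n,imaging.camera_info(n))
print(manip.get_obs())
E
```

```text
pics
top {'fx': 406.1126854681031, 'fy': 406.1126854681031, 'cx': 324.0168007177016, 'cy': 193.68547277161483, 'k1': -0.08083650121557835, 'cam_to_world': array([[ 0.0094653 , -0.98998034,  0.14088767,  0.49916609],
       [-0.99985825, -0.01133194, -0.01245271, -0.02129984],
       [ 0.01392446, -0.14074983, -0.98994727,  0.72999146],
       [ 0.        ,  0.        ,  0.        ,  1.        ]])}
side {'fx': 485.7175609089469, 'fy': 485.7175609089469, 'cx': 322.01340858411515, 'cy': 199.72396036998373, 'k1': -0.13863680680603596, 'cam_to_world': array([[ 0.95976636, -0.22065519,  0.17366585,  0.45365042],
       [-0.28073147, -0.74036487,  0.61077795, -0.5137814 ],
       [-0.00619523, -0.6349576 , -0.77252214,  0.70431851],
       [ 0.        ,  0.        ,  0.        ,  1.        ]])}
{'t': 0.1, 'q': array([-1.22148613e+00,  3.07488687e-01,  1.50757464e+00,  1.75978810e-05,
        1.32839665e+00, -7.34937886e-02]), 'dq': array([-0.00044549, -0.00309893, -0.00312464,  0.00087361,  0.00058897,
        0.0004612 ]), 'joint_efforts': array([ 3.04281230e-04, -4.58529997e+01, -2.52607781e+01, -2.34397760e-05,
        5.55450650e-03, -3.48799752e-06]), 'tool_pos': array([ 0.23569953, -0.52376683,  0.23046657]), 'tcp_rot': array([ 9.77737713e-01,  2.09828724e-01, -1.19892627e-04, -9.25967016e-04]), 'force': array([ 0.27018937,  0.86649178, -0.37827755]), 'ft_torque': array([ 0.01759774,  0.00018217, -0.02447759]), 'opening': 0.0852517114242791}
```

View pics/top0.png

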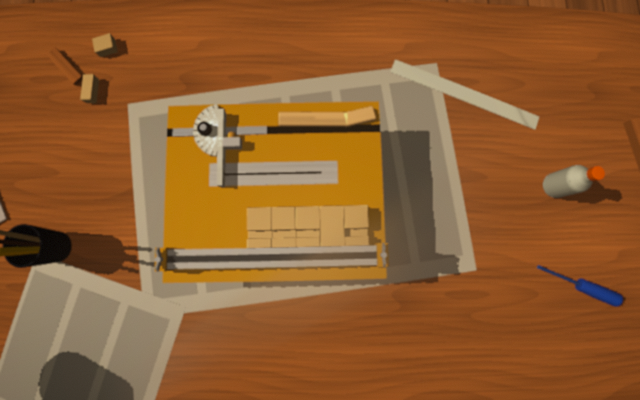

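View pics/side0.png

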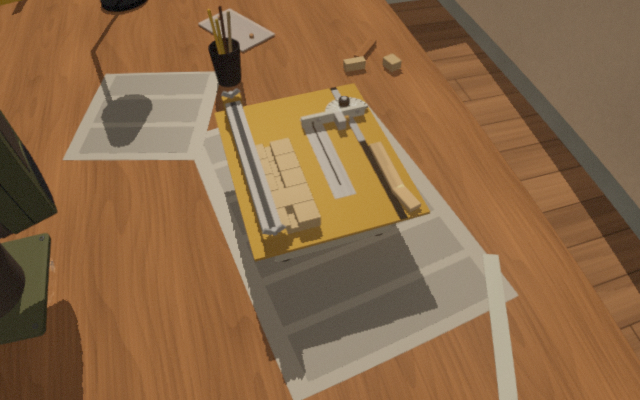

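```bash
python3 - <<'E'
import cv2
p=cv2.imread("pics/top0.png")
cv2.imwrite("pics/z1.png",cv2.resize(p[95:285,155:395],(768,608),interpolation=cv2.INTER_CUBIC)[:600])
p=cv2.imread("pics/side0.png")
cv2.imwrite("pics/z2.png",cv2.resize(p[80:260,205:435],(760,595),interpolation=cv2.INTER_CUBIC))
E
```

```text
(no output)
```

View pics/z1.png

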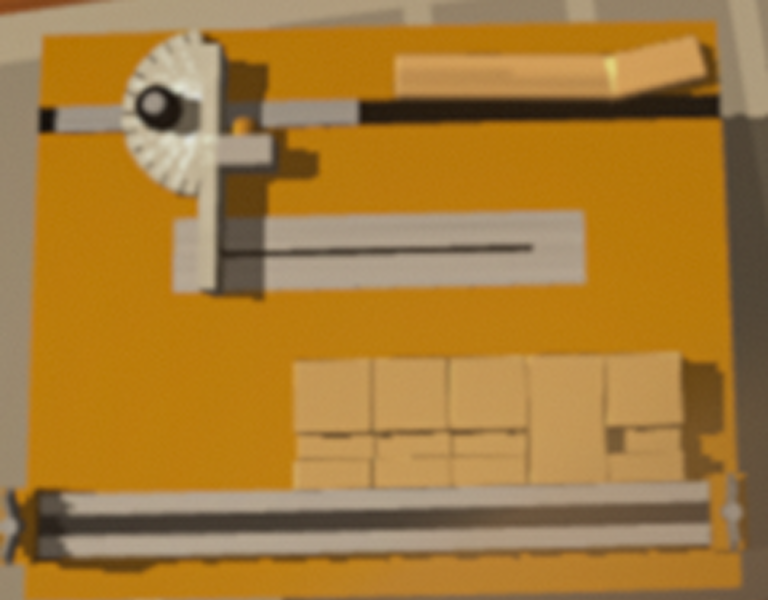

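View pics/z2.png

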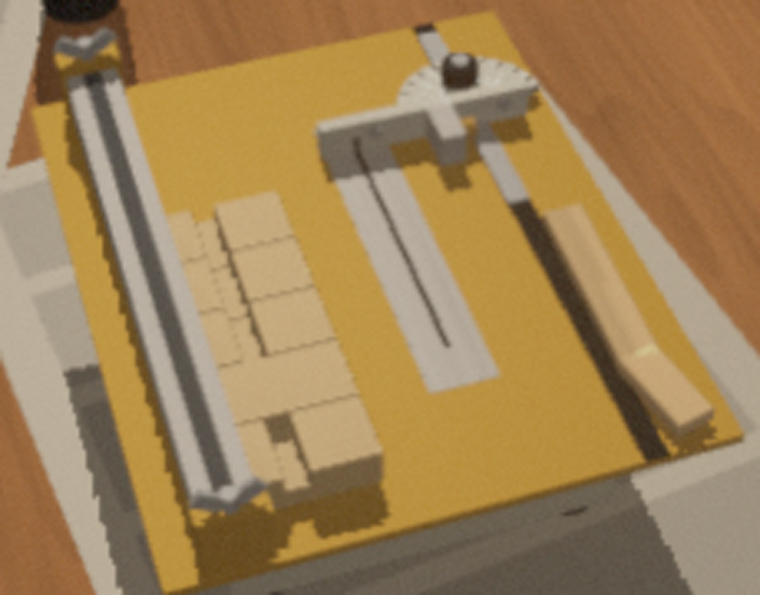

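```bash
cat > h.py <<'E'
import numpy as np, cv2
from plant import manip, imaging
def ray(n,uv):
    I=imaging.camera_info(n);K=np.array([[I['fx'],0,I['cx']],[0,I['fy'],I['cy']],[0,0,1]])
    # distortion: 1+k1 r^2
    s=cv2.undistortPoints(np.array(uv,float).reshape(-1,1,2),K,np.array([I['k1'],0,0,0,0.]))[:,0]
    T=I['cam_to_world'];return T[:3,3],np.c_[s,np.ones(len(s))]@T[:3,:3].T
def at(n,uv,z):
    c,d=ray(n,uv);return c+d*((z-c[2])/d[:,2])[:,None]
def proj(n,P):
    I=imaging.camera_info(n);T=I['cam_to_world'];K=np.array([[I['fx'],0,I['cx']],[0,I['fy'],I['cy']],[0,0,1]])
    W=np.linalg.inv(T);return cv2.projectPoints(np.array(P,float).reshape(-1,1,3),cv2.Rodrigues(W[:3,:3])[0],W[:3,3],K,np.array([I['k1'],0,0,0,0.]))[0][:,0]
def zt(p,s=3.2,o=(155,95)): return [( (u+.5)/s-.5+o[0],(v+.5)/s-.5+o[1]) for u,v in p]
def zs(p): return [( (u+.5)*230/760-.5+205,(v+.5)*180/595-.5+80) for u,v in p]
E
python3 - <<'E'
from h import *
np.set_printoptions(precision=4,suppress=True)
print("saw corners TL TR BR BL\n",at("top",zt([(43,37),(717,23),(741,587),(24,599)]),.11))
print("blank top FL FR BR BL\n",at("top",zt([(528,357),(605,355),(607,482),(530,484)]),.132), )
print("row top front L,R\n",at("top",zt([(294,362),(681,353)]),.132))
print("stop\n",at("top",zt([(217,138),(272,137),(273,167),(218,168)]),.13))
print("face\n",at("top",zt([(222,45),(217,292)]),.13))
print("SIDE")
print("saw corners farleft,farright,nearright,nearleft\n",at("side",zs([(33,113),(493,12),(743,438),(165,595)]),.11))
print("row front: far,near\n",at("side",zs([(278,193),(382,458)]),.132))
print("blank FL, FR\n",at("side",zs([(336,342),(359,394)]),.132))
print("stop top: ymin +x, ymin -x\n",at("side",zs([(466,132),(442,140)]),.13))
print("face ends top: -x,+x\n",at("side",zs([(319,137),(537,84)]),.13))
d=np.load("pics/top0.npy")
for n,uv in {"table":(290,185),"blank":(331,225),"blankf":(331,212),"fence":(300,250)}.items():
  c,dr=ray("top",[uv]); print(n,c+dr*d[uv[1],uv[0]])
E
```

```text
saw corners TL TR BR BL
 [[ 0.7267  0.2231  0.11  ]
 [ 0.7374 -0.1155  0.11  ]
 [ 0.4598 -0.1242  0.11  ]
 [ 0.4499  0.2145  0.11  ]]
blank top FL FR BR BL
 [[ 0.5655 -0.0225  0.132 ]
 [ 0.5668 -0.0582  0.132 ]
 [ 0.5083 -0.0593  0.132 ]
 [ 0.5071 -0.0241  0.132 ]]
row top front L,R
 [[ 0.5619  0.0857  0.132 ]
 [ 0.5681 -0.0935  0.132 ]]
stop
 [[0.669  0.127  0.13  ]
 [0.6697 0.1007 0.13  ]
 [0.655  0.0996 0.13  ]
 [0.6543 0.1258 0.13  ]]
face
 [[0.7155 0.127  0.13  ]
 [0.5946 0.1235 0.13  ]]
SIDE
saw corners farleft,farright,nearright,nearleft
 [[ 0.4523  0.2147  0.11  ]
 [ 0.7324  0.2263  0.11  ]
 [ 0.7408 -0.1159  0.11  ]
 [ 0.4623 -0.1237  0.11  ]]
row front: far,near
 [[ 0.5662  0.086   0.132 ]
 [ 0.5699 -0.0945  0.132 ]]
blank FL, FR
 [[ 0.5682 -0.0219  0.132 ]
 [ 0.57   -0.0558  0.132 ]]
stop top: ymin +x, ymin -x
 [[0.6749 0.1053 0.13  ]
 [0.6605 0.1029 0.13  ]]
face ends top: -x,+x
 [[0.598  0.1242 0.13  ]
 [0.7253 0.1325 0.13  ]]
table [[0.6006 0.0237 0.1084]]
blank [[ 0.5379 -0.0396  0.1308]]
blankf [[ 0.5573 -0.0395  0.1296]]
fence [[0.5008 0.0052 0.1384]]
```

```bash
cat >> h.py <<'E'
from scipy.spatial.transform import Rotation as R
def rel(target,yawdeg=91.8):
    o=manip.get_obs();r=R.from_quat(o['tcp_rot']);d=r.inv().apply(np.array(target)-o['tool_pos'])
    x=r.as_matrix()[:,0];yaw=np.degrees(np.arctan2(x[1],x[0]))
    print("pos",o['tool_pos'].round(4),"yaw",yaw.round(2),"z-axis",r.as_matrix()[:,2].round(4),"F",o['force'].round(2),"op",o['opening'].round(4),"t",o['t'],"q",o['q'].round(3))
    print("tool shift",d.round(4),"spin",round(yaw-yawdeg,2))
E
python3 -c "
from h import *
rel([.5385,-.040,.19])"
```

```text
Traceback (most recent call last):
  File "h.py", line 19, in rel
    print("pos",o['tool_pos'].round(4),"yaw",yaw.round(2),"z-axis",r.as_matrix()[:,2].round(4),"F",o['force'].round(2),"op",o['opening'].round(4),"t",o['t'],"q",o['q'].round(3))
                                                                                                                            ^^^^^^^^^^^^^^^^^^
AttributeError: 'float' object has no attribute 'round'
```

```bash
sed -i "s/o\['opening'\].round(4)/round(o['opening'],4)/" h.py
python3 -c "
from h import *
rel([.5385,-.040,.19])"
```

```text
pos [ 0.2357 -0.5238  0.2305] yaw 24.22 z-axis [-6.0e-04  1.8e-03 -1.0e+00] F [ 0.27  0.87 -0.38] op 0.0853 t 0.1 q [-1.221  0.307  1.508  0.     1.328 -0.073]
tool shift [ 0.4746 -0.3168  0.0411] spin -67.58
```

Request:
{"op": "drive_tool", "data": {"commands": [[[1, 0.034, -0.0226, 0, -4.8], [1, 0.068, -0.0452, 0, -9.6], [1, 0.102, -0.068, 0, -14.5], [1, 0.136, -0.0905, 0, -19.3], [1, 0.17, -0.113, 0, -24.1], [1, 0.203, -0.1358, 0, -29], [1, 0.237, -0.158, 0, -33.8], [1, 0.271, -0.181, 0, -38.6], [1, 0.305, -0.2037, 0, -43.4], [1, 0.339, -0.2263, 0, -48.3], [1, 0.373, -0.249, 0, -53.1], [1, 0.407, -0.2716, 0, -57.9], [1, 0.441, -0.294, 0, -62.8], [1, 0.4746, -0.3168, 0, -67.6], [1, 0.4746, -0.3168, 0.02, -67.6], [1, 0.4746, -0.3168, 0.041, -67.6], [1, 0.4746, -0.3168, 0.041, -67.6], [1, 0.4746, -0.3168, 0.041, -67.6]]]}}

```text
t: 1.9
tool_pos: [0.5382, -0.0407, 0.1899]
tcp_rot: [0.696, 0.718, -0.001, -0.001]
force: [-0.0, 0.2, 0.5]
opening: 0.0001
```

```bash
cat > look.py <<'E'
import sys
from h import *
n=sys.argv[1]
for c in ("top","side"):
    p,d=imaging.camera(c); cv2.imwrite(f"pics/{n}_{c}_full.png",p); np.save(f"pics/{n}_{c}.npy",d)
    if c=="top": z=cv2.resize(p[95:275,165:405],(800,600),interpolation=cv2.INTER_CUBIC)
    else: z=cv2.resize(p[80:260,205:435],(760,595),interpolation=cv2.INTER_CUBIC)
    cv2.imwrite(f"pics/{n}_{c}.png",z)
rel([.5385,-.040,.19])
E
python3 look.py a
```

```text
pos [ 0.5393 -0.0411  0.1912] yaw 91.79 z-axis [ 1.4e-03 -2.0e-04 -1.0e+00] F [-0.09  0.18  0.89] op 0.0002 t 2.0 q [-0.154  0.294  1.636  0.     1.21  -0.185]
tool shift [ 0.0012 -0.0008  0.0012] spin -0.01
```

View pics/a_top.png

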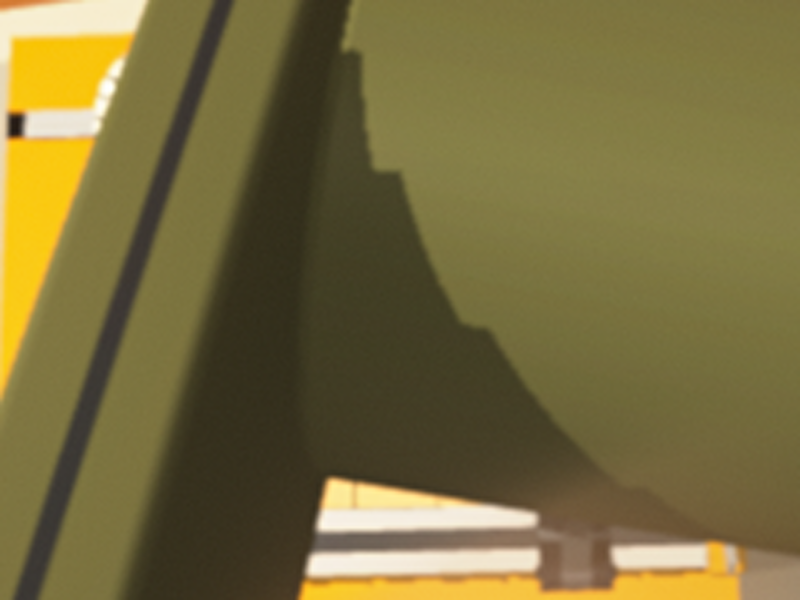

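View pics/a_side.png

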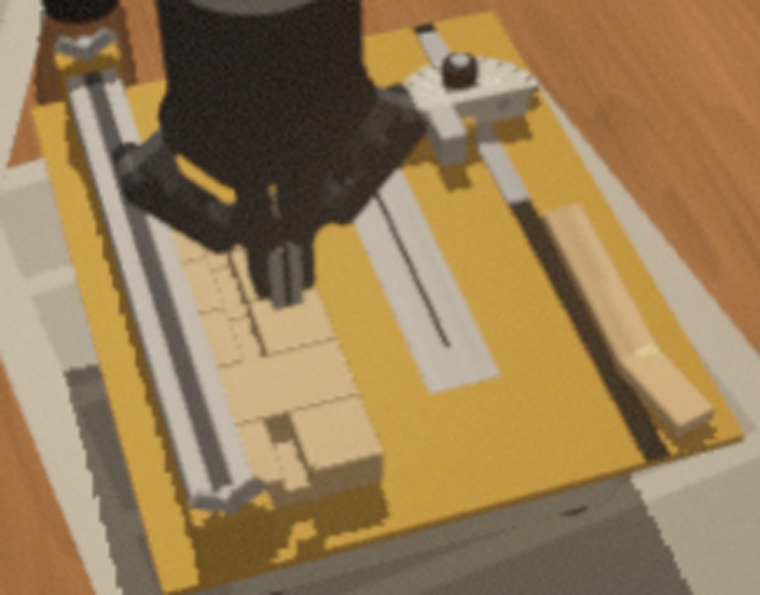

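Request:
{"op": "drive_tool", "data": {"commands": [[[1, 0, 0, 0.015, 0], [1, 0, 0, 0.03, 0], [1, 0, 0, 0.043, 0], [1, 0, 0, 0.045, 0], [1, 0, 0, 0.045, 0], [1, 0, 0, 0.045, 0]]]}}

```text
t: 2.6
tool_pos: [0.5396, -0.0411, 0.1465]
tcp_rot: [0.696, 0.718, 0.001, 0.001]
force: [-0.2, -0.3, 0.8]
opening: -0.0
```

```bash
python3 look.py b; python3 - <<'E'
from h import *
o=[manip.get_obs()for _ in range(3)]
print([x['tool_pos'].round(4) for x in o])
p=o[0]['tool_pos'];r=R.from_quat(o[0]['tcp_rot']).as_matrix()
u=proj("side",[p,p-.011*r[:,0],p-.011*r[:,0]-.0065*r[:,1],p-.011*r[:,0]+.0065*r[:,1]])
print(((u-[205,80]+.5)*[760/230,595/180]-.5).round(0))
E
```

```text
pos [ 0.5395 -0.0409  0.1464] yaw 91.81 z-axis [ 2.e-03 -3.e-04 -1.e+00] F [-0.12  0.06  0.55] op -0.0002 t 2.7 q [-0.154  0.339  1.696  0.     1.104 -0.185]
tool shift [ 0.001  -0.0009 -0.0436] spin 0.01
[array([ 0.5395, -0.0409,  0.1464]), array([ 0.5395, -0.0409,  0.1464]), array([ 0.5395, -0.0409,  0.1464])]
[[285. 365.]
 [292. 382.]
 [278. 386.]
 [306. 379.]]
```

View pics/b_side.png

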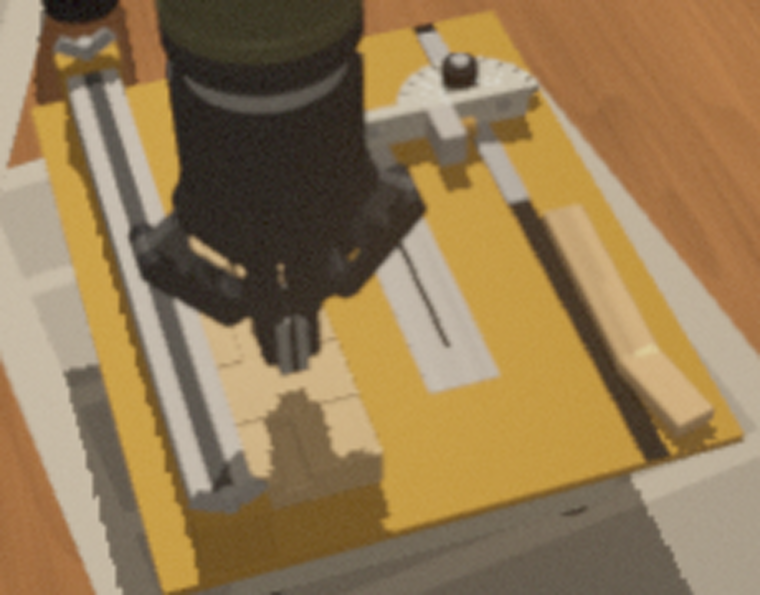

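Request:
{"op": "drive_tool", "data": {"commands": [[[1, 0, 0, 0.004, 0], [1, 0, 0, 0.008, 0], [1, 0, 0, 0.011, 0], [1, 0, 0, 0.011, 0], [1, 0, 0, 0.011, 0], [1, 0, 0, 0.011, 0]]]}}

```text
t: 3.3
tool_pos: [0.5388, -0.0407, 0.1343]
tcp_rot: [0.696, 0.718, -0.0, 0.0]
force: [0.4, 0.0, 0.2]
opening: -0.0
```

```bash
python3 look.py c; python3 - <<'E'
import cv2
p=cv2.imread("pics/c_side_full.png")
cv2.imwrite("pics/c_z.png",cv2.resize(p[150:240,250:370],(800,600),interpolation=cv2.INTER_CUBIC))
p=cv2.imread("pics/side0.png")
cv2.imwrite("pics/c0_z.png",cv2.resize(p[150:240,250:370],(800,600),interpolation=cv2.INTER_CUBIC))
E
```

```text
pos [ 0.5389 -0.0408  0.1344] yaw 91.82 z-axis [ 3.e-04 -0.e+00 -1.e+00] F [ 0.56  0.73 -0.54] op -0.0002 t 3.4 q [-0.154  0.353  1.711  0.     1.078 -0.185]
tool shift [ 0.0008 -0.0003 -0.0556] spin 0.02
```

View pics/c_z.png

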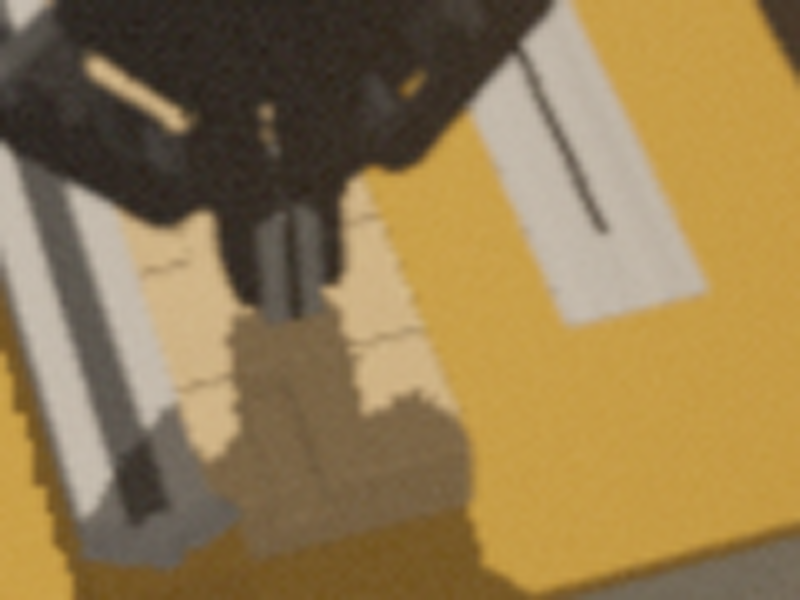

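View pics/c0_z.png

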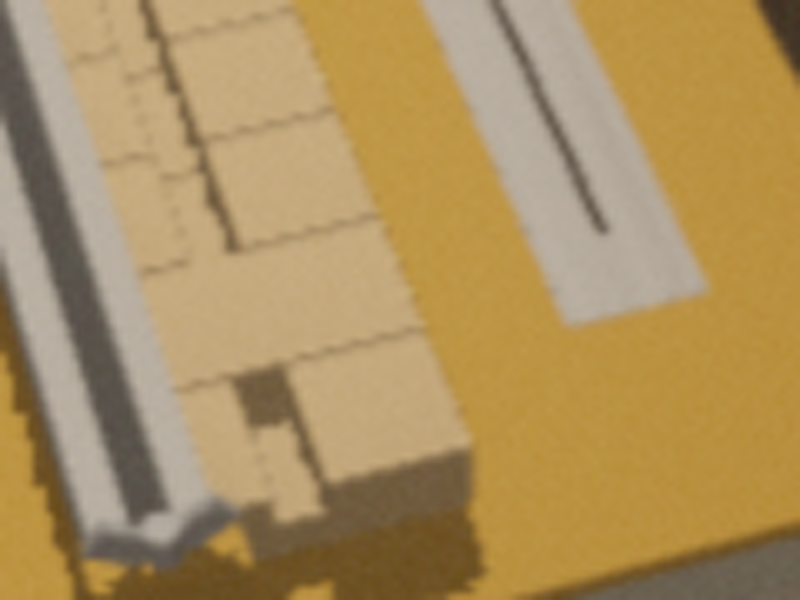

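Request:
{"op": "drive_tool", "data": {"commands": [[[1, -0.0015, 0, 0.0005, 0], [1, -0.0015, 0, 0.001, 0], [1, -0.0015, 0, 0.0015, 0], [1, -0.0015, 0, 0.0015, 0], [1, -0.0015, 0, 0.0015, 0]]]}}

```text
t: 3.9
tool_pos: [0.5387, -0.0423, 0.1328]
tcp_rot: [0.696, 0.718, -0.0, -0.0]
force: [0.3, 0.1, -0.1]
opening: 0.0
```

Request:
{"op": "drive_tool", "data": {"commands": [[[1, 0, 0, 0.0003, 0], [1, 0, 0, 0.0005, 0], [1, 0, 0, 0.0005, 0], [1, 0, 0, 0.0005, 0]]]}}

```text
t: 4.3
tool_pos: [0.5388, -0.0422, 0.1323]
tcp_rot: [0.696, 0.718, -0.0, -0.0]
force: [-0.1, -0.1, 0.3]
opening: -0.0002
```

Request:
{"op": "drive_tool", "data": {"commands": [[[1, 0, 0, 0.0003, 0], [1, 0, 0, 0.0005, 0], [1, 0, 0, 0.0005, 0], [1, 0, 0, 0.0005, 0]]]}}

```text
t: 4.7
tool_pos: [0.5389, -0.0422, 0.1321]
tcp_rot: [0.696, 0.718, 0.0, 0.0]
force: [-2.0, 0.4, 4.4]
opening: 0.0004
```

Request:
{"op": "drive_tool", "data": {"commands": [[[1, 0, 0, 0.0002, 0], [1, 0, 0, 0.0003, 0], [1, 0, 0, 0.0003, 0], [1, 0, 0, 0.0003, 0]]]}}

```text
t: 5.1
tool_pos: [0.5389, -0.0423, 0.1321]
tcp_rot: [0.696, 0.718, 0.0, 0.0]
force: [-0.8, 1.1, 6.1]
opening: 0.0003
```

Request:
{"op": "drive_tool", "data": {"commands": [[[1, 0, -0.0005, 0, 0], [1, 0, -0.0015, 0, 0], [1, 0, -0.003, 0, 0], [1, 0, -0.005, 0, 0], [1, 0, -0.007, 0, 0], [1, 0, -0.009, 0, 0], [1, 0, -0.01, 0, 0], [1, 0, -0.01, 0, 0]]]}}

```text
t: 5.9
tool_pos: [0.5295, -0.0427, 0.1321]
tcp_rot: [0.696, 0.718, 0.001, 0.001]
force: [2.2, -0.2, 5.0]
opening: 0.0001
```

```bash
python3 look.py d; python3 - <<'E'
import cv2
p=cv2.imread("pics/d_side_full.png")
cv2.imwrite("pics/d_z.png",cv2.resize(p[150:240,250:370],(800,600),interpolation=cv2.INTER_CUBIC))
E
```

```text
pos [ 0.5295 -0.0428  0.1321] yaw 91.82 z-axis [ 1.9e-03 -4.0e-04 -1.0e+00] F [2.91 0.76 5.28] op -0.0002 t 6.0 q [-0.16   0.343  1.734 -0.     1.062 -0.192]
tool shift [ 0.0024  0.0091 -0.0579] spin 0.02
```

View pics/d_z.png

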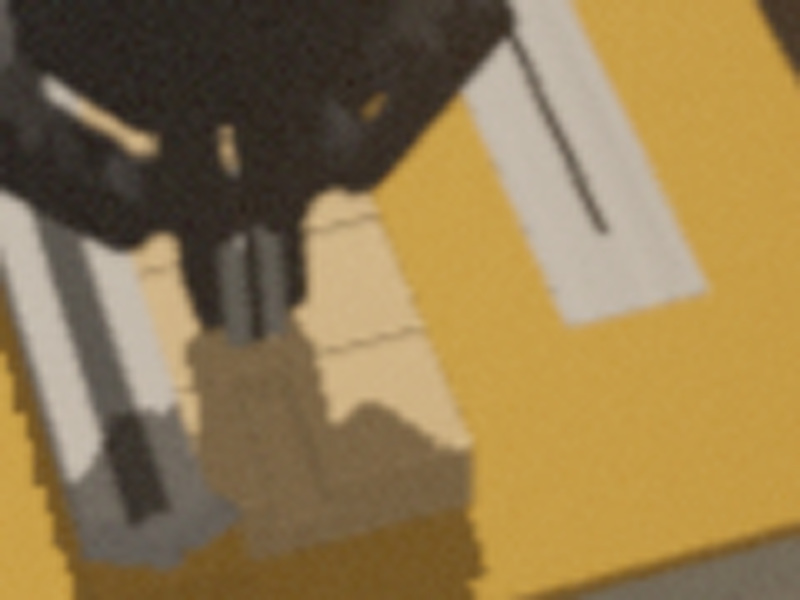

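I pushed the wrong way: tool y points to +x here. The fingertip only slid back over the wood against the fence at about 5 N, and the row looks unchanged. I'll lift, recentre and press again.

Request:
{"op": "drive_tool", "data": {"commands": [[[1, 0, 0, -0.002, 0], [1, 0, 0, -0.004, 0], [1, 0, 0.004, -0.004, 0], [1, 0, 0.008, -0.004, 0], [1, 0, 0.0105, -0.004, 0], [1, 0, 0.0105, -0.004, 0], [1, 0, 0.0105, -0.002, 0], [1, 0, 0.0105, -0.0012, 0], [1, 0, 0.0105, -0.0012, 0], [1, 0, 0.0105, -0.0012, 0]]]}}

```text
t: 7.0
tool_pos: [0.5391, -0.0422, 0.1326]
tcp_rot: [0.696, 0.718, -0.0, -0.0]
force: [-0.2, -0.3, 0.3]
opening: -0.0004
```

Request:
{"op": "drive_tool", "data": {"commands": [[[1, 0, 0, 0.0004, 0], [1, 0, 0, 0.0008, 0], [1, 0, 0, 0.0011, 0], [1, 0, 0, 0.0011, 0], [1, 0, 0, 0.0011, 0]]]}}

```text
t: 7.5
tool_pos: [0.5394, -0.0422, 0.1321]
tcp_rot: [0.696, 0.718, 0.0, 0.0]
force: [-1.7, 1.1, 5.5]
opening: -0.0001
```

Request:
{"op": "drive_tool", "data": {"commands": [[[1, 0, 0.0005, 0, 0], [1, 0, 0.0015, 0, 0], [1, 0, 0.003, 0, 0], [1, 0, 0.005, 0, 0], [1, 0, 0.007, 0, 0], [1, 0, 0.009, 0, 0], [1, 0, 0.01, 0, 0], [1, 0, 0.01, 0, 0]]]}}

```text
t: 8.3
tool_pos: [0.5497, -0.042, 0.1321]
tcp_rot: [0.696, 0.718, 0.0, 0.0]
force: [-0.2, 0.5, 4.6]
opening: 0.0
```

```bash
python3 look.py e; python3 - <<'E'
import cv2
p=cv2.imread("pics/e_side_full.png")
cv2.imwrite("pics/e_z.png",cv2.resize(p[150:240,250:370],(800,600),interpolation=cv2.INTER_CUBIC))
E
```

```text
pos [ 0.5497 -0.042   0.1321] yaw 91.82 z-axis [ 1.e-03 -2.e-04 -1.e+00] F [-1.15  0.87  4.91] op -0.0002 t 8.4 q [-0.153  0.368  1.691 -0.     1.081 -0.185]
tool shift [ 0.0023 -0.0111 -0.058 ] spin 0.02
```

View pics/e_z.png

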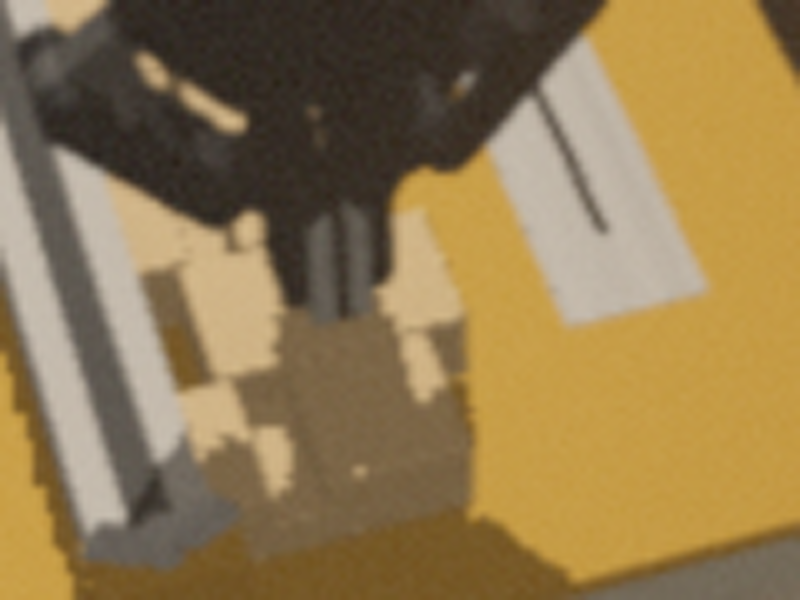

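The blank has come out about 10 mm: a gap shows at (180,330), its front stands proud, and the nearer neighbour's corner at (470,445) has not moved. I'll carry on.

Request:
{"op": "drive_tool", "data": {"commands": [[[1, 0, 0.001, 0, 0], [1, 0, 0.003, 0, 0], [1, 0, 0.005, 0, 0], [1, 0, 0.007, 0, 0], [1, 0, 0.009, 0, 0], [1, 0, 0.011, 0, 0], [1, 0, 0.013, 0, 0], [1, 0, 0.015, 0, 0], [1, 0, 0.017, 0, 0], [1, 0, 0.019, 0, 0], [1, 0, 0.021, 0, 0], [1, 0, 0.023, 0, 0], [1, 0, 0.025, 0, 0], [1, 0, 0.025, 0, 0]]]}}

```text
t: 9.8
tool_pos: [0.5748, -0.0412, 0.1321]
tcp_rot: [0.696, 0.718, 0.0, 0.0]
force: [-0.0, 0.3, 4.6]
opening: 0.0
```

Request:
{"op": "drive_tool", "data": {"commands": [[[1, 0, 0.001, 0, 0], [1, 0, 0.003, 0, 0], [1, 0, 0.005, 0, 0], [1, 0, 0.007, 0, 0], [1, 0, 0.009, 0, 0], [1, 0, 0.011, 0, 0], [1, 0, 0.013, 0, 0], [1, 0, 0.015, 0, 0], [1, 0, 0.017, 0, 0], [1, 0, 0.019, 0, 0], [1, 0, 0.021, 0, 0], [1, 0, 0.023, 0, 0], [1, 0, 0.025, 0, 0], [1, 0, 0.025, 0, 0]]]}}

```text
t: 11.2
tool_pos: [0.5998, -0.0404, 0.1321]
tcp_rot: [0.696, 0.718, 0.0, 0.0]
force: [-0.6, 0.4, 4.3]
opening: 0.0002
```

```bash
python3 look.py f
```

```text
pos [ 0.5998 -0.0404  0.1321] yaw 91.83 z-axis [ 1.3e-03 -2.0e-04 -1.0e+00] F [-0.81 -0.74  4.45] op -0.0002 t 11.3 q [-0.138  0.429  1.583 -0.     1.128 -0.169]
tool shift [ 0.0023 -0.0612 -0.058 ] spin 0.03
```

View pics/f_side.png

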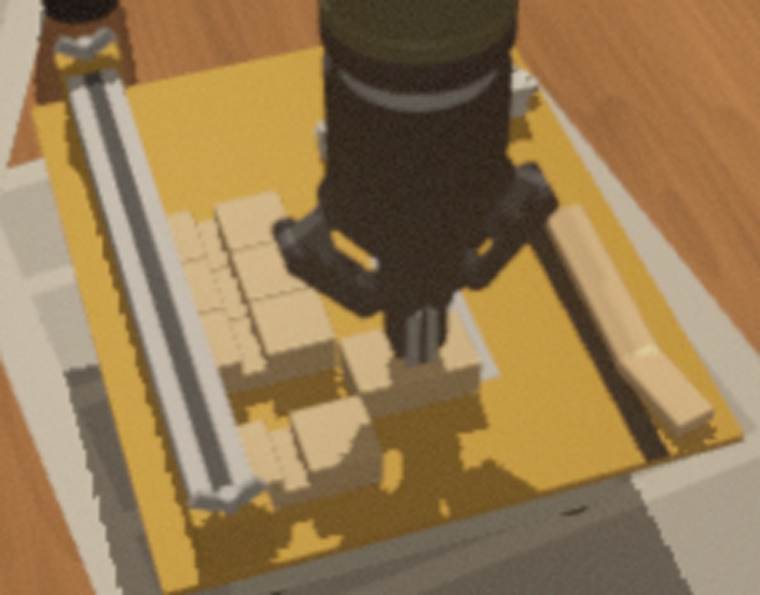

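The blank is clear of the row now and the neighbours are in place. I'll take it the last 18 mm in x, then across.

Request:
{"op": "drive_tool", "data": {"commands": [[[1, 0, 0.001, 0.0001, 0], [1, 0, 0.003, 0.0001, 0], [1, 0, 0.005, 0.0001, 0], [1, 0, 0.007, 0.0001, 0], [1, 0, 0.009, 0.0001, 0], [1, 0, 0.011, 0.0001, 0], [1, 0, 0.013, 0.0001, 0], [1, 0, 0.015, 0.0001, 0], [1, 0, 0.017, 0.0001, 0], [1, 0, 0.018, 0.0001, 0], [1, 0.001, 0.018, 0.0001, 0], [1, 0.003, 0.018, 0.0001, 0], [1, 0.006, 0.018, 0.0001, 0], [1, 0.009, 0.018, 0.0001, 0], [1, 0.012, 0.018, 0.0001, 0], [1, 0.015, 0.018, 0.0001, 0], [1, 0.018, 0.018, 0.0001, 0], [1, 0.02, 0.018, 0.0001, 0], [1, 0.02, 0.018, 0.0001, 0]]]}}

```text
t: 13.2
tool_pos: [0.6174, -0.0197, 0.1321]
tcp_rot: [0.696, 0.718, 0.001, 0.001]
force: [-0.4, -0.9, 5.2]
opening: 0.0001
```

Request:
{"op": "drive_tool", "data": {"commands": [[[1, 0.001, 0, 0.0001, 0], [1, 0.003, 0, 0.0001, 0], [1, 0.006, 0, 0.0001, 0], [1, 0.009, 0, 0.0001, 0], [1, 0.012, 0, 0.0001, 0], [1, 0.015, 0, 0.0001, 0], [1, 0.018, 0, 0.0001, 0], [1, 0.021, 0, 0.0001, 0], [1, 0.024, 0, 0.0001, 0], [1, 0.027, 0, 0.0001, 0], [1, 0.03, 0, 0.0001, 0], [1, 0.033, 0, 0.0001, 0], [1, 0.036, 0, 0.0001, 0], [1, 0.039, 0, 0.0001, 0], [1, 0.042, 0, 0.0001, 0], [1, 0.045, 0, 0.0001, 0], [1, 0.048, 0, 0.0001, 0], [1, 0.05, 0, 0.0001, 0], [1, 0.05, 0, 0.0001, 0]]]}}

```text
t: 15.1
tool_pos: [0.6159, 0.0302, 0.1321]
tcp_rot: [0.696, 0.718, 0.001, 0.001]
force: [-0.3, -0.6, 6.6]
opening: 0.0
```

```bash
python3 look.py g
```

```text
pos [0.6159 0.0302 0.1321] yaw 91.83 z-axis [ 2.1e-03 -1.0e-04 -1.0e+00] F [-0.3   0.16  5.18] op 0.0002 t 15.2 q [-0.019  0.448  1.549 -0.     1.143 -0.051]
tool shift [-0.0677 -0.0795 -0.0581] spin 0.03
```

View pics/g_side.png

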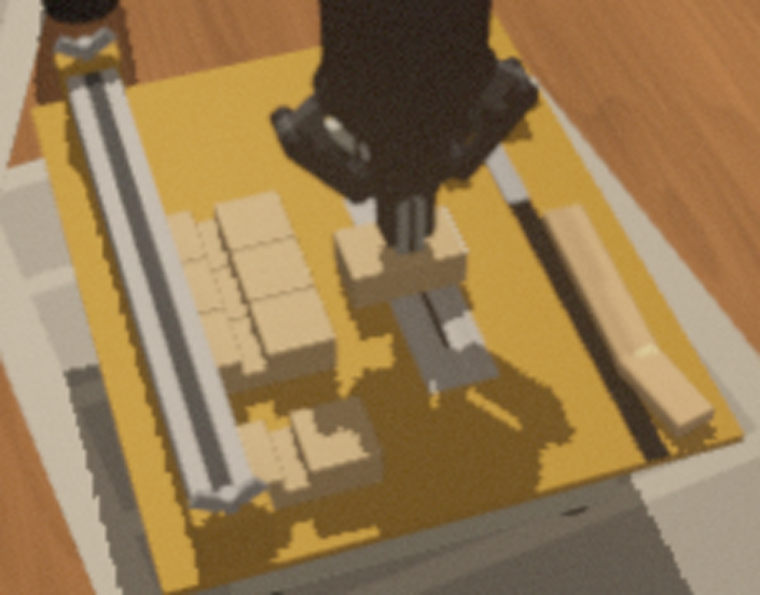

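```bash
python3 - <<'E'
import cv2
p=cv2.imread("pics/g_side_full.png")
cv2.imwrite("pics/g_z.png",cv2.resize(p[100:190,280:400],(800,600),interpolation=cv2.INTER_CUBIC))
p=cv2.imread("pics/side0.png")
cv2.imwrite("pics/g0_z.png",cv2.resize(p[80:170,280:400],(800,600),interpolation=cv2.INTER_CUBIC))
E
```

```text
(no output)
```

View pics/g_z.png

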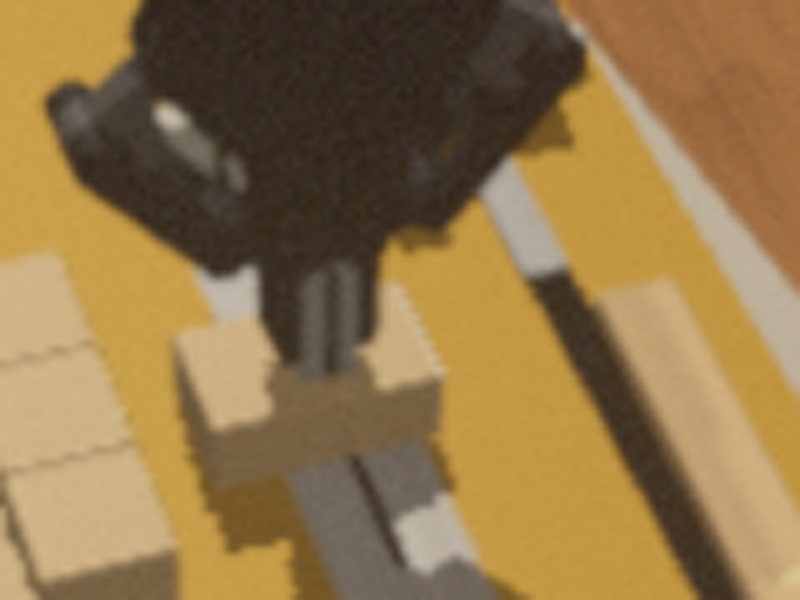

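View pics/g0_z.png

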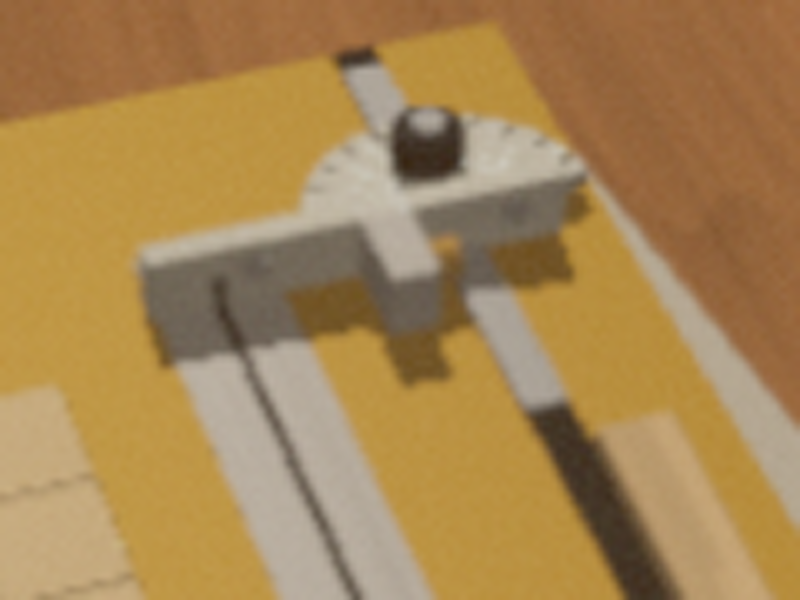

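```bash
python3 - <<'E'
from h import *
np.set_printoptions(precision=4,suppress=True)
f=lambda p,o:[((u+.5)*.15-.5+o[0],(v+.5)*.15-.5+o[1]) for u,v in p]
b=at("side",f([(441,375),(215,430),(400,288)],(280,100)),.132)
s=at("side",f([(388,280),(362,222),(148,268),(580,185)],(280,80)),.13)
yaw=.0312;M=np.array([[np.cos(yaw),np.sin(yaw)],[-np.sin(yaw),np.cos(yaw)]])
print("blk saw axes",b[:,:2]@M.T);print("stop, corner, face ends",s[:,:2]@M.T)
E
```

```text
blk saw axes [[ 0.6463 -0.0027]
 [ 0.5877 -0.0029]
 [ 0.647   0.0297]]
stop, corner, face ends [[0.6627 0.0836]
 [0.6639 0.1081]
 [0.6036 0.1085]
 [0.7257 0.1041]]
```

Request:
{"op": "drive_tool", "data": {"commands": [[[1, 0.001, 0, 0, 0], [1, 0.003, 0, 0, 0], [1, 0.006, 0.001, 0, 0], [1, 0.009, 0.002, 0, 0], [1, 0.012, 0.003, 0, 0], [1, 0.015, 0.004, 0, 0], [1, 0.018, 0.005, 0, 0], [1, 0.021, 0.006, 0, 0], [1, 0.024, 0.007, 0, 0], [1, 0.027, 0.008, 0, 0], [1, 0.03, 0.008, 0, 0], [1, 0.033, 0.008, 0, 0], [1, 0.036, 0.008, 0, 0], [1, 0.039, 0.008, 0, 0], [1, 0.042, 0.008, 0, 0], [1, 0.045, 0.008, 0, 0], [1, 0.048, 0.008, 0, 0], [1, 0.051, 0.008, 0, 0], [1, 0.054, 0.008, 0, 0], [1, 0.055, 0.008, 0, 0]]]}}

```text
t: 17.2
tool_pos: [0.6221, 0.0853, 0.1321]
tcp_rot: [0.696, 0.718, 0.001, 0.001]
force: [0.9, -1.2, 5.8]
opening: 0.0004
```

Request:
{"op": "drive_tool", "data": {"commands": [[[1, 0.001, 0, 0, 0], [1, 0.003, 0, 0, 0], [1, 0.005, 0, 0, 0], [1, 0.007, 0, 0, 0], [1, 0.009, 0, 0, 0], [1, 0.011, 0, 0, 0], [1, 0.013, 0, 0, 0], [1, 0.014, 0, 0, 0], [1, 0.014, 0, 0, 0], [1, 0.014, 0.001, 0, 0], [1, 0.014, 0.002, 0, 0], [1, 0.014, 0.003, 0, 0], [1, 0.014, 0.004, 0, 0], [1, 0.014, 0.004, 0, 0]]]}}

```text
t: 18.6
tool_pos: [0.6249, 0.0998, 0.1321]
tcp_rot: [0.696, 0.718, 0.0, 0.0]
force: [-1.6, -0.3, 6.4]
opening: 0.0001
```

```bash
python3 look.py i;  python3 - <<'E'
import cv2
p=cv2.imread("pics/i_side_full.png")
cv2.imwrite("pics/i_z.png",cv2.resize(p[80:170,280:400],(800,600),interpolation=cv2.INTER_CUBIC))
E
```

```text
pos [0.6249 0.0997 0.1321] yaw 91.82 z-axis [ 6.e-04  3.e-04 -1.e+00] F [-1.69 -0.01  7.16] op 0.0001 t 18.7 q [0.091 0.469 1.51  0.    1.162 0.059]
tool shift [-0.1369 -0.0908 -0.058 ] spin 0.02
```

View pics/i_z.png

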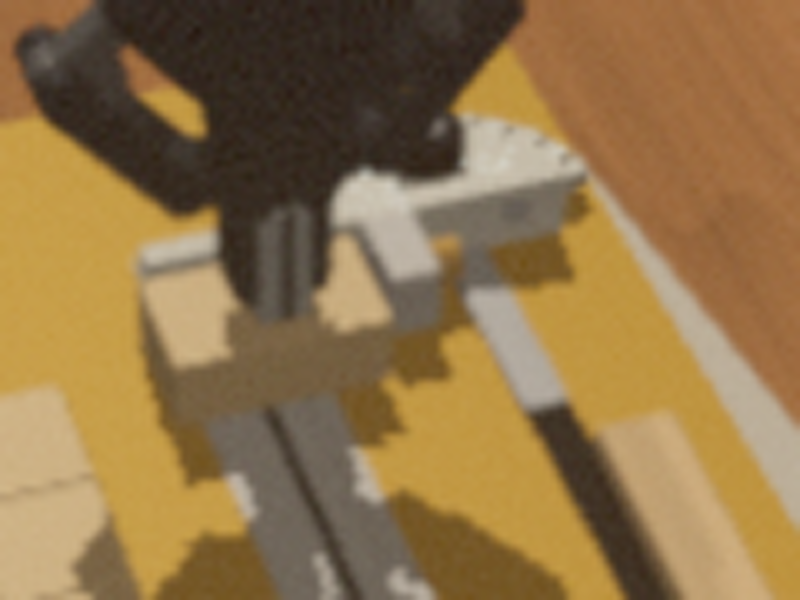

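View pics/i_top.png

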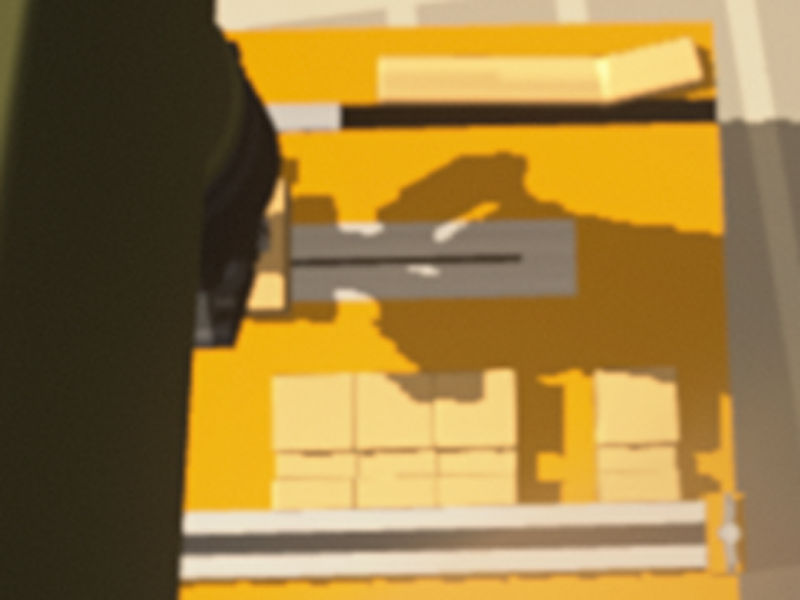

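Request:
{"op": "drive_tool", "data": {"commands": [[[1, 0, 0, -0.0003, 0], [1, 0, 0.0005, -0.0003, 0], [1, 0, 0.001, -0.0003, 0], [1, 0, 0.0015, -0.0003, 0], [1, 0, 0.002, -0.0003, 0], [1, 0, 0.0025, -0.0003, 0], [1, 0, 0.003, -0.0003, 0], [1, 0, 0.003, -0.0003, 0]]]}}

```text
t: 19.5
tool_pos: [0.6277, 0.0998, 0.1321]
tcp_rot: [0.696, 0.718, 0.0, -0.0]
force: [-1.0, -0.7, 6.2]
opening: 0.0001
```

Request:
{"op": "drive_tool", "data": {"commands": [[[1, 0.0005, 0, 0, 0], [1, 0.001, 0, 0, 0], [1, 0.0015, 0, 0, 0], [1, 0.002, 0, 0, 0], [1, 0.0025, 0, 0, 0], [1, 0.003, 0, 0, 0], [1, 0.003, 0, 0, 0]]]}}

```text
t: 20.2
tool_pos: [0.6283, 0.1023, 0.1321]
tcp_rot: [0.696, 0.718, 0.0, 0.001]
force: [-0.8, -1.7, 5.7]
opening: 0.0001
```

Request:
{"op": "drive_tool", "data": {"commands": [[[1, 0, 0.0003, 0, 0], [1, 0, 0.0006, 0, 0], [1, 0, 0.0009, 0, 0], [1, 0, 0.001, 0, 0], [1, 0, 0.001, 0, 0]]]}}

```text
t: 20.7
tool_pos: [0.6286, 0.1026, 0.1321]
tcp_rot: [0.696, 0.718, -0.0, 0.0]
force: [-1.1, -0.7, 6.1]
opening: -0.0002
```

Request:
{"op": "drive_tool", "data": {"commands": [[[1, 0.0003, 0, 0, 0], [1, 0.0006, 0, 0, 0], [1, 0.0009, 0, 0, 0], [1, 0.001, 0, 0, 0], [1, 0.001, 0, 0, 0]]]}}

```text
t: 21.2
tool_pos: [0.629, 0.1033, 0.1321]
tcp_rot: [0.696, 0.718, 0.0, 0.001]
force: [-1.4, -1.2, 5.4]
opening: 0.0001
```

```bash
python3 look.py j;  python3 - <<'E'
import cv2
p=cv2.imread("pics/j_side_full.png")
cv2.imwrite("pics/j_z.png",cv2.resize(p[80:140,290:370],(800,600),interpolation=cv2.INTER_CUBIC))
E
```

```text
pos [0.629  0.1033 0.1321] yaw 91.83 z-axis [ 8.e-04 -6.e-04 -1.e+00] F [-0.84 -0.01  5.59] op -0.0001 t 21.3 q [ 9.700e-02  4.750e-01  1.500e+00 -1.000e-03  1.167e+00  6.500e-02]
tool shift [-0.1404 -0.095  -0.0579] spin 0.03
```

View pics/j_z.png

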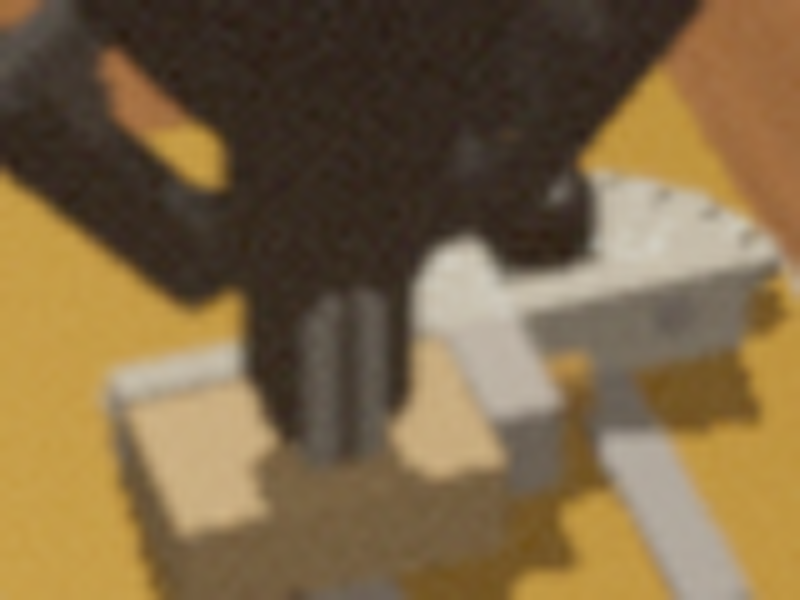

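Request:
{"op": "drive_tool", "data": {"commands": [[[1, 0, 0.0003, 0, 0], [1, 0, 0.0006, 0, 0], [1, 0, 0.0009, 0, 0], [1, 0, 0.001, 0, 0], [1, 0, 0.001, 0, 0]]]}}

```text
t: 21.8
tool_pos: [0.6296, 0.1037, 0.1321]
tcp_rot: [0.696, 0.718, -0.0, 0.0]
force: [-0.9, -0.5, 6.7]
opening: -0.0001
```

Request:
{"op": "drive_tool", "data": {"commands": [[[1, 0.0003, 0, 0, 0], [1, 0.0006, 0, 0, 0], [1, 0.0009, 0, 0, 0], [1, 0.001, 0, 0, 0], [1, 0.001, 0, 0, 0]]]}}

```text
t: 22.3
tool_pos: [0.6297, 0.1041, 0.1321]
tcp_rot: [0.696, 0.718, -0.0, 0.0]
force: [-0.7, -2.4, 5.4]
opening: 0.0
```

```bash
python3 look.py k;  python3 - <<'E'
import cv2
p=cv2.imread("pics/k_side_full.png")
cv2.imwrite("pics/k_z.png",cv2.resize(p[80:140,290:370],(800,600),interpolation=cv2.INTER_CUBIC))
E
```

```text
pos [0.6297 0.1041 0.1321] yaw 91.83 z-axis [ 3.e-04 -1.e-03 -1.e+00] F [-1.79 -2.01  6.36] op -0.0001 t 22.4 q [ 9.800e-02  4.760e-01  1.497e+00 -1.000e-03  1.168e+00  6.700e-02]
tool shift [-0.1412 -0.0957 -0.0578] spin 0.03
```

View pics/k_z.png

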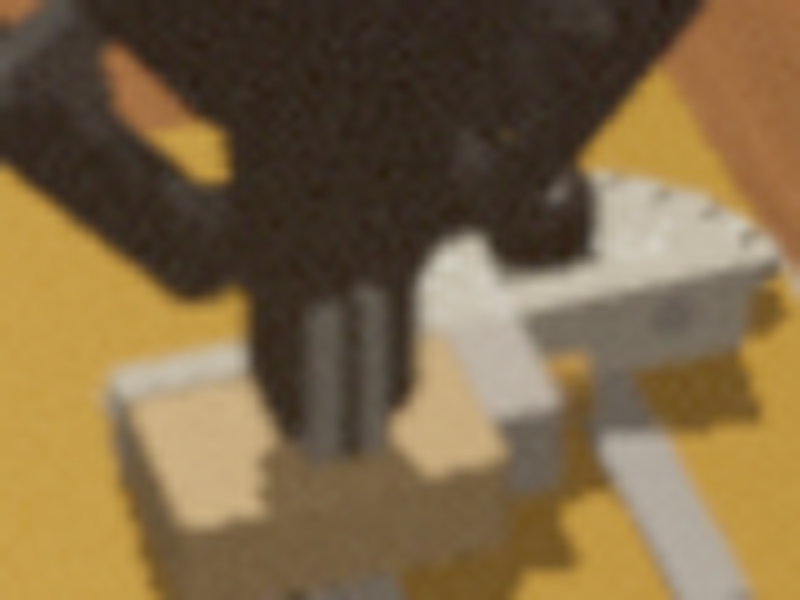

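Request:
{"op": "drive_tool", "data": {"commands": [[[1, 0, 0.0003, -0.0001, 0], [1, 0, 0.0006, -0.0001, 0], [1, 0, 0.001, -0.0001, 0], [1, 0, 0.001, -0.0001, 0], [1, 0, 0.001, -0.0001, 0]]]}}

```text
t: 22.9
tool_pos: [0.6298, 0.1041, 0.1321]
tcp_rot: [0.696, 0.718, -0.001, -0.0]
force: [-2.5, -1.2, 7.2]
opening: -0.0003
```

Request:
{"op": "drive_tool", "data": {"commands": [[[1, 0.0003, 0, 0, 0], [1, 0.0006, 0, 0, 0], [1, 0.001, 0, 0, 0], [1, 0.001, 0, 0, 0], [1, 0.001, 0, 0, 0]]]}}

```text
t: 23.4
tool_pos: [0.63, 0.105, 0.1321]
tcp_rot: [0.696, 0.718, -0.001, 0.0]
force: [-3.4, -2.2, 6.8]
opening: -0.0002
```

Request:
{"op": "drive_tool", "data": {"commands": [[[1, 0, 0.0003, 0, 0], [1, 0, 0.0006, 0, 0], [1, 0, 0.001, 0, 0], [1, 0, 0.001, 0, 0], [1, 0, 0.001, 0, 0]]]}}

```text
t: 23.9
tool_pos: [0.6305, 0.1053, 0.1321]
tcp_rot: [0.696, 0.718, -0.001, -0.0]
force: [-4.1, -1.3, 7.2]
opening: 0.0004
```

```bash
python3 look.py l;  python3 - <<'E'
import cv2
p=cv2.imread("pics/l_side_full.png")
cv2.imwrite("pics/l_z.png",cv2.resize(p[80:140,290:370],(800,600),interpolation=cv2.INTER_CUBIC))
E
```

```text
pos [0.6305 0.1053 0.1321] yaw 91.83 z-axis [-2.e-03 -9.e-04 -1.e+00] F [-3.04 -2.44  7.  ] op -0.0 t 24.0 q [ 1.000e-01  4.780e-01  1.493e+00 -1.000e-03  1.173e+00  6.800e-02]
tool shift [-0.1423 -0.0967 -0.0576] spin 0.03
```

View pics/l_z.png

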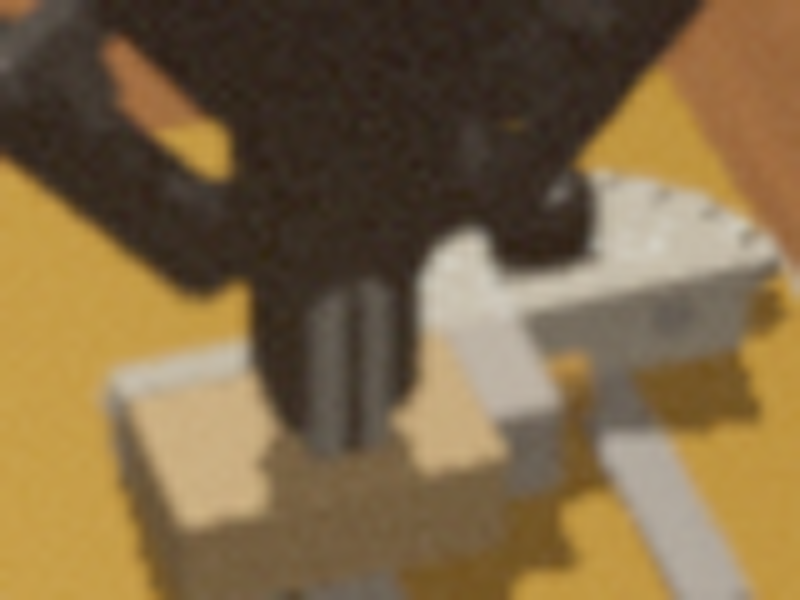

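Request:
{"op": "drive_tool", "data": {"commands": [[[1, 0, -0.0005, -0.0002, 0], [1, 0.0004, -0.001, -0.0002, 0], [1, 0.0008, -0.001, -0.0002, 0], [1, 0.0012, -0.001, -0.0002, 0], [1, 0.0012, -0.001, -0.0002, 0], [1, 0.0012, -0.001, -0.0002, 0]]]}}

```text
t: 24.6
tool_pos: [0.6304, 0.1067, 0.1321]
tcp_rot: [0.696, 0.718, -0.0, 0.0]
force: [-2.0, -1.9, 5.3]
opening: -0.0
```

Request:
{"op": "drive_tool", "data": {"commands": [[[1, 0.0004, 0, 0, 0], [1, 0.0008, 0, 0, 0], [1, 0.0012, 0, 0, 0], [1, 0.0012, 0, 0, 0], [1, 0.0012, 0, 0, 0]]]}}

```text
t: 25.1
tool_pos: [0.6306, 0.1078, 0.1321]
tcp_rot: [0.696, 0.718, -0.0, 0.0]
force: [-1.6, -2.2, 5.4]
opening: -0.0002
```

```bash
python3 look.py m;  python3 - <<'E'
import cv2
p=cv2.imread("pics/m_side_full.png")
cv2.imwrite("pics/m_z.png",cv2.resize(p[80:140,290:370],(800,600),interpolation=cv2.INTER_CUBIC))
E
```

```text
pos [0.6306 0.1078 0.1321] yaw 91.83 z-axis [ 0.e+00 -7.e-04 -1.e+00] F [-1.11 -1.47  5.56] op -0.0 t 25.2 q [ 1.040e-01  4.780e-01  1.494e+00 -1.000e-03  1.170e+00  7.200e-02]
tool shift [-0.1448 -0.0967 -0.0578] spin 0.03
```

View pics/m_z.png

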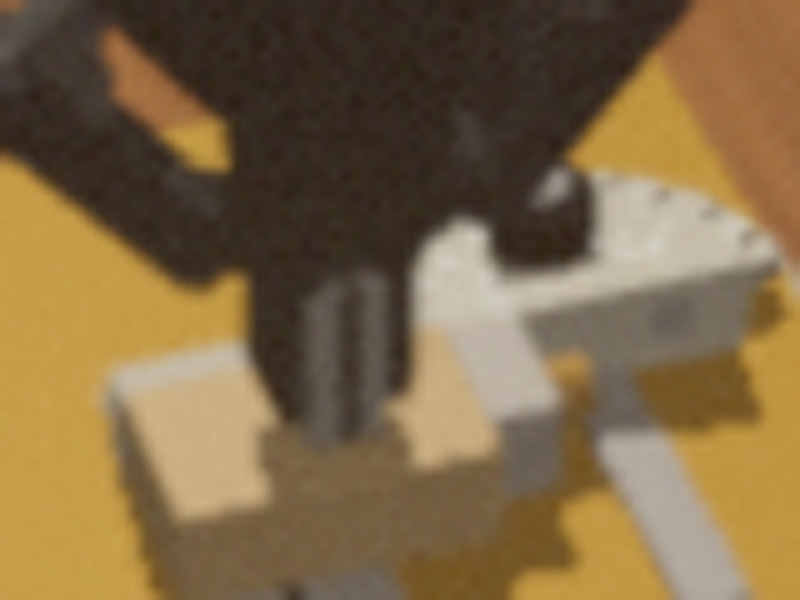

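Request:
{"op": "drive_tool", "data": {"commands": [[[1, 0.0004, 0.0003, 0, 0], [1, 0.0008, 0.0005, 0, 0], [1, 0.0012, 0.0005, 0, 0], [1, 0.0015, 0.0005, 0, 0], [1, 0.0015, 0.0005, 0, 0]]]}}

```text
t: 25.7
tool_pos: [0.6313, 0.1094, 0.1321]
tcp_rot: [0.696, 0.718, 0.0, 0.0]
force: [-0.1, -2.3, 4.9]
opening: 0.0
```

Request:
{"op": "drive_tool", "data": {"commands": [[[1, 0.0004, 0, 0, 0], [1, 0.0008, 0, 0, 0], [1, 0.0012, 0, 0, 0], [1, 0.0012, 0, 0, 0], [1, 0.0012, 0, 0, 0]]]}}

```text
t: 26.2
tool_pos: [0.6313, 0.1109, 0.1321]
tcp_rot: [0.696, 0.718, 0.0, 0.0]
force: [0.2, -2.0, 4.4]
opening: -0.0003
```

```bash
python3 look.py n;  python3 - <<'E'
import cv2
p=cv2.imread("pics/n_side_full.png")
cv2.imwrite("pics/n_z.png",cv2.resize(p[80:140,290:370],(800,600),interpolation=cv2.INTER_CUBIC))
E
```

```text
pos [0.6313 0.1109 0.1321] yaw 91.82 z-axis [ 7.e-04  2.e-04 -1.e+00] F [ 1.27 -2.88  3.82] op -0.0 t 26.3 q [0.108 0.479 1.491 0.    1.171 0.076]
tool shift [-0.1479 -0.0975 -0.058 ] spin 0.02
```

View pics/n_z.png

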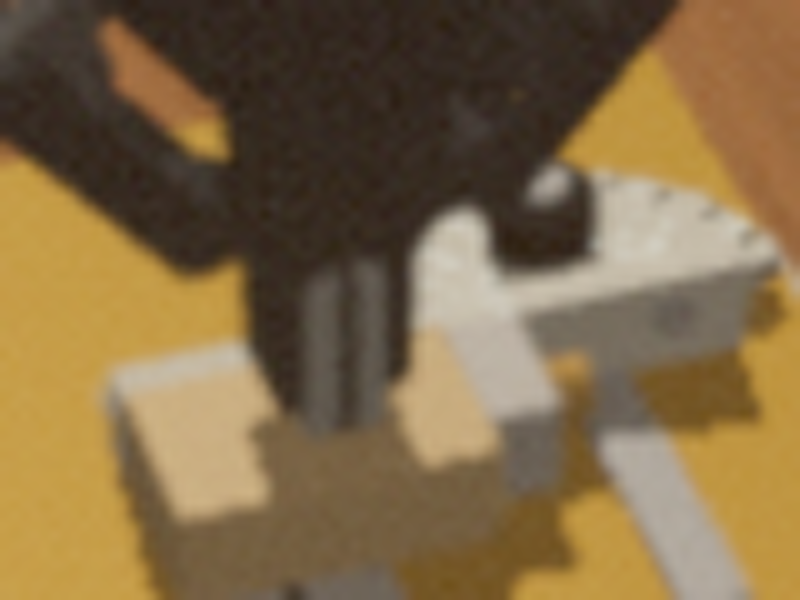

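Request:
{"op": "drive_tool", "data": {"commands": [[[1, 0, 0.0004, 0.0001, 0], [1, 0, 0.0008, 0.0001, 0], [1, 0, 0.0012, 0.0001, 0], [1, 0, 0.0016, 0.0001, 0], [1, 0, 0.002, 0.0001, 0], [1, 0, 0.002, 0.0001, 0]]]}}

```text
t: 26.9
tool_pos: [0.6314, 0.1109, 0.1321]
tcp_rot: [0.696, 0.718, -0.001, -0.001]
force: [-3.2, -2.1, 8.4]
opening: 0.0003
```

Request:
{"op": "drive_tool", "data": {"commands": [[[1, 0, 0.0004, 0, 0], [1, 0, 0.0008, 0, 0], [1, 0, 0.0012, 0, 0], [1, 0, 0.0016, 0, 0], [1, 0, 0.002, 0, 0], [1, 0, 0.002, 0, 0]]]}}

```text
t: 27.5
tool_pos: [0.6328, 0.1115, 0.1321]
tcp_rot: [0.696, 0.718, -0.001, -0.002]
force: [-4.0, -1.2, 8.7]
opening: 0.0
```

```bash
python3 look.py o;  python3 - <<'E'
import cv2
p=cv2.imread("pics/o_side_full.png")
cv2.imwrite("pics/o_z.png",cv2.resize(p[80:140,290:370],(800,600),interpolation=cv2.INTER_CUBIC))
E
```

```text
pos [0.6329 0.1115 0.1321] yaw 91.83 z-axis [-3.9e-03  7.0e-04 -1.0e+00] F [-3.46 -1.63 10.11] op 0.0001 t 27.6 q [1.080e-01 4.830e-01 1.484e+00 1.000e-03 1.179e+00 7.600e-02]
tool shift [-0.1484 -0.0994 -0.0577] spin 0.03
```

View pics/o_z.png

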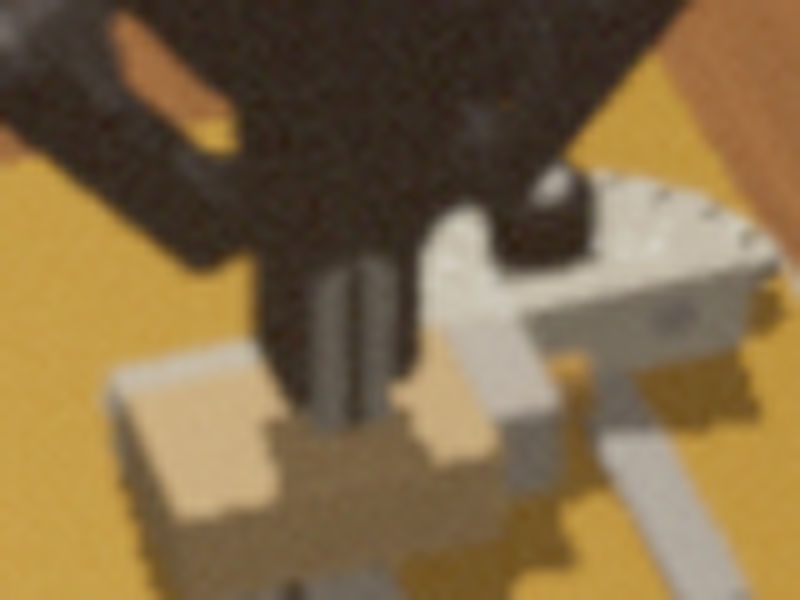

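Request:
{"op": "drive_tool", "data": {"commands": [[[1, 0, -0.0005, -0.0003, 0], [1, 0, -0.0008, -0.0006, 0], [1, 0, -0.0008, -0.0009, 0], [1, 0, -0.0008, -0.0012, 0], [1, 0, -0.0008, -0.0016, 0], [1, 0, -0.0008, -0.002, 0], [1, 0, -0.0008, -0.003, 0], [1, 0, -0.0008, -0.005, 0], [1, 0, -0.0008, -0.01, 0], [1, 0, -0.0008, -0.02, 0], [1, 0, -0.0008, -0.035, 0], [1, 0, -0.0008, -0.05, 0], [1, 0, -0.0008, -0.07, 0], [1, 0, -0.0008, -0.09, 0], [1, -0.03, -0.0008, -0.1, 0], [1, -0.06, -0.03, -0.1, 0], [1, -0.09, -0.06, -0.1, 0], [1, -0.12, -0.09, -0.1, 0], [1, -0.15, -0.12, -0.1, 0], [1, -0.19, -0.13, -0.1, 0]]]}}

```text
t: 29.6
tool_pos: [0.5077, -0.0829, 0.233]
tcp_rot: [0.695, 0.719, -0.0, -0.001]
force: [0.9, 0.0, -0.7]
opening: -0.0001
```

Request:
{"op": "drive_tool", "data": {"commands": [[[1, -0.04, -0.02, 0, 0], [1, -0.08, -0.04, 0, 0], [1, -0.12, -0.06, 0, 0], [1, -0.16, -0.07, 0, 0], [1, -0.2, -0.08, 0, 0], [1, -0.24, -0.08, 0, 0], [1, -0.24, -0.08, 0, 0]]]}}

```text
t: 30.3
tool_pos: [0.4393, -0.3311, 0.2332]
tcp_rot: [0.697, 0.717, -0.001, 0.003]
force: [-0.0, 0.2, 0.4]
opening: 0.0001
```

```bash
python3 look.py p;  python3 - <<'E'
import cv2,numpy as np
p=cv2.imread("pics/p_side_full.png");q=cv2.imread("pics/p_top_full.png")
a=cv2.resize(p[80:140,290:370],(800,600),interpolation=cv2.INTER_CUBIC)
cv2.imwrite("pics/p_z.png",a)
E
```

```text
pos [ 0.4386 -0.3264  0.2325] yaw 91.7 z-axis [ 7.e-04 -1.e-04 -1.e+00] F [ 0.29 -0.09  1.23] op 0.0002 t 30.4 q [-0.717  0.266  1.563  0.     1.311 -0.747]
tool shift [0.2833 0.1083 0.0426] spin -0.1
```

View pics/p_z.png

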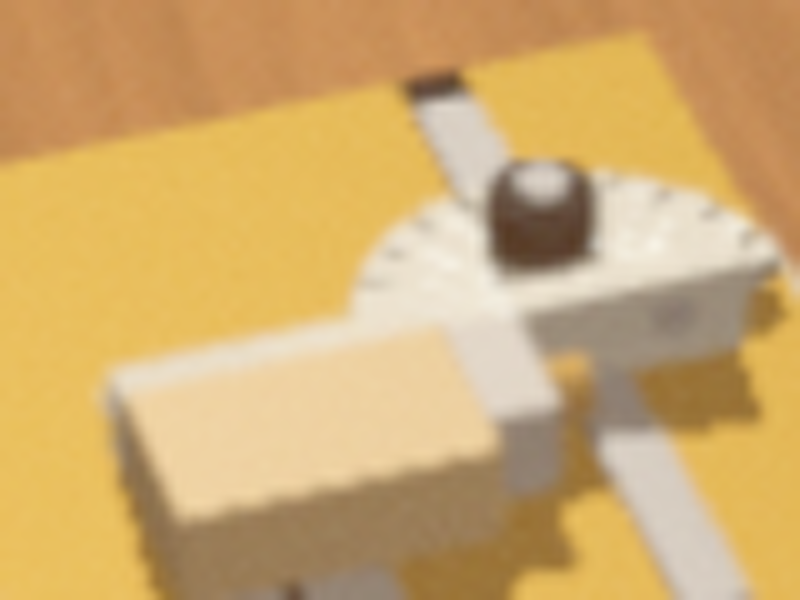

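View pics/p_top.png

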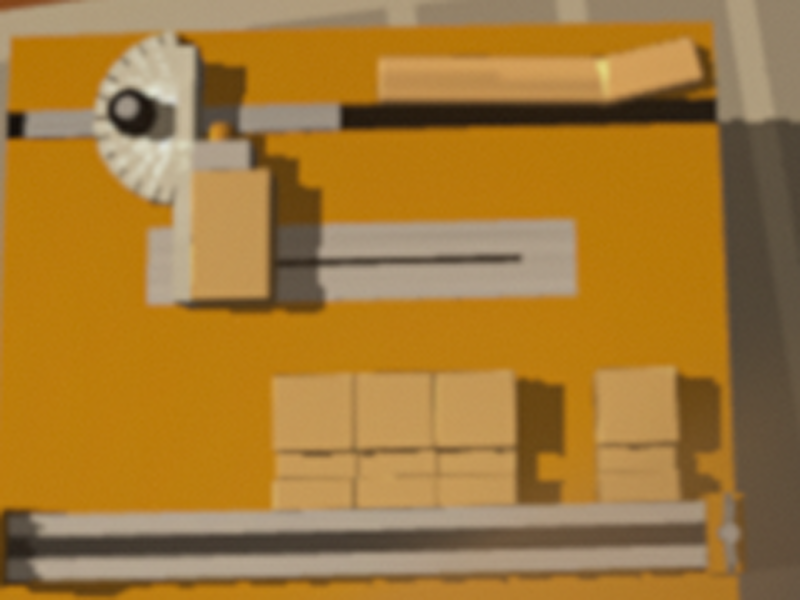

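```bash
python3 - <<'E'
import cv2,numpy as np
a=cv2.imread("pics/p_top_full.png");b=cv2.imread("pics/top0.png")
d=cv2.absdiff(a,b);cv2.imwrite("pics/pd.png",cv2.resize(d[95:275,165:405]*4,(800,600)))
for n,(x0,y0,x1,y1) in dict(left3=(244,204,320,252),right=(346,204,372,252),gauge=(190,102,225,136),stick=(272,104,382,128)).items():
    g=lambda i:np.float32(cv2.cvtColor(i[y0:y1,x0:x1],cv2.COLOR_BGR2GRAY))
    print(n,cv2.phaseCorrelate(g(b),g(a),cv2.createHanningWindow((x1-x0,y1-y0),cv2.CV_32F)))
z=cv2.resize(a[130:190,200:280],(800,600),interpolation=cv2.INTER_CUBIC);cv2.imwrite("pics/pz2.png",z)
from h import *
np.set_printoptions(precision=4,suppress=True)
f=lambda p,o:[((u+.5)*.1-.5+o[0],(v+.5)*.1-.5+o[1]) for u,v in p]
M=np.array([[np.cos(.0312),np.sin(.0312)],[-np.sin(.0312),np.cos(.0312)]])
print("blk",at("side",f([(500,440),(182,522),(132,398),(440,330)],(290,80)),.132)[:,:2]@M.T)
E
```

```text
left3 ((-0.12617131801556525, 0.023877287531938407), 0.8605462891360124)
right ((0.3212109254046762, -0.347189792869834), 0.7092993700945819)
gauge ((-0.07160500168328454, -0.0894795369282555), 0.9601922616546537)
stick ((0.15838746239631263, 0.05179749157339586), 0.9463065165612433)
blk [[0.6632 0.0756]
 [0.604  0.073 ]
 [0.605  0.1068]
 [0.6628 0.1069]]
```

View pics/pz2.png

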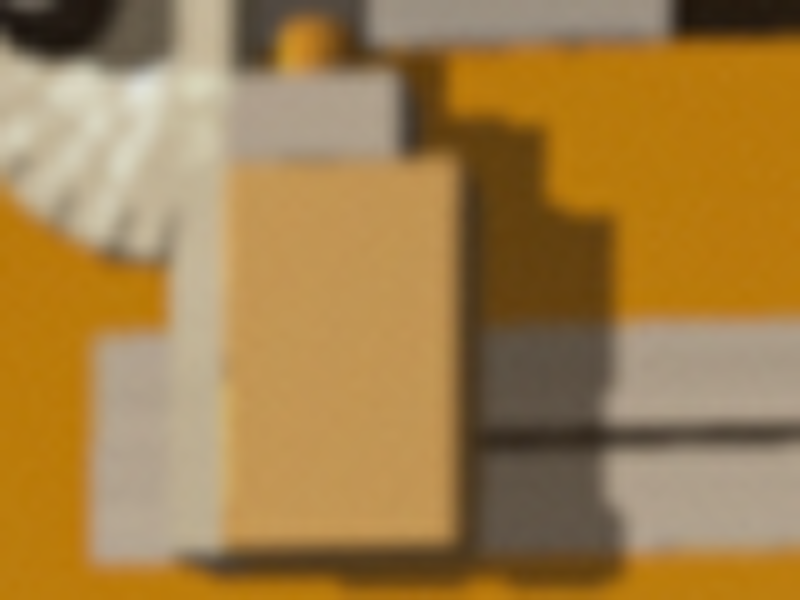

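View pics/pd.png

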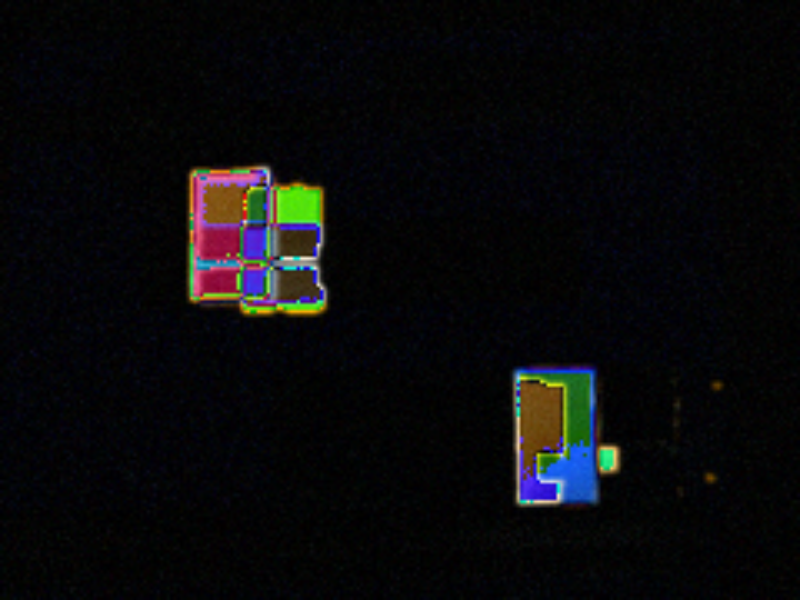

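```bash
python3 - <<'E'
import cv2,numpy as np
from h import *
a=cv2.imread("pics/p_top_full.png").astype(float);b=cv2.imread("pics/top0.png").astype(float)
def edge(img,v,lo,hi,ch):
    r=img[v,:,ch];g=np.abs(np.gradient(r));i=lo+np.argmax(g[lo:hi]);w=g[i-1:i+2];return (w*np.arange(i-1,i+2)).sum()/w.sum()
M=np.array([[np.cos(.0312),np.sin(.0312)],[-np.sin(.0312),np.cos(.0312)]])
for name,img,lo,hi,z,rows,ch in [("face0 front",b,217,227,.13,range(149,183),0),("blk left",a,217,227,.132,range(149,183),0),("blk right",a,243,249,.132,range(149,183),2),("faceback0",b,213,220,.13,range(158,183),0),("facebackNow",a,213,220,.13,range(158,183),0)]:
    P=np.array([(edge(img,v,lo,hi,ch),v) for v in rows]);W=at("top",P,z)[:,:2]@M.T
    k=np.polyfit(W[:,0]-.63,W[:,1],1);print(name,"y at mid %.4f slope %.4f rms %.5f"%(k[1],k[0],np.std(np.polyval(k,W[:,0]-.63)-W[:,1])))
E
```

```text
face0 front y at mid 0.1073 slope 0.0625 rms 0.00281
blk left y at mid 0.1076 slope 0.1026 rms 0.00313
blk right y at mid 0.0707 slope 0.0045 rms 0.00002
faceback0 y at mid 0.1147 slope -0.0020 rms 0.00226
facebackNow y at mid 0.1145 slope -0.0088 rms 0.00119
```

```bash
python3 - <<'E'
import cv2,numpy as np
from h import *
a=cv2.imread("pics/p_top_full.png").astype(float);b=cv2.imread("pics/top0.png").astype(float)
for v in (150,160,170,180): print(v,b[v,214:230,0].astype(int),a[v,214:230,0].astype(int))
M=np.array([[np.cos(.0312),np.sin(.0312)],[-np.sin(.0312),np.cos(.0312)]])
def cross(r,lo,hi,falling=True):
    s=r[lo:hi];t=(s.max()+s.min())/2;i=int(np.argmax(s));
    for j in range(i,len(s)-1):
        if s[j]>=t>s[j+1]: return lo+j+(s[j]-t)/(s[j]-s[j+1])
for n,img,lo,hi,z,rows,ch in [("face0 front",b,215,228,.13,range(152,182),0),("blk left/face",a,215,228,.131,range(152,182),0),("blk right",a,238,250,.132,range(150,183),2),("row right0",b,362,376,.132,range(209,232),2)]:
    P=np.array([(cross(img[v,:,ch],lo,hi),v) for v in rows if cross(img[v,:,ch],lo,hi)]);W=at("top",P,z)[:,:2]@M.T
    c=W[:,0].mean();k=np.polyfit(W[:,0]-c,W[:,1],1);e=np.polyval(k,W[:,0]-c)-W[:,1];m=abs(e)<2*np.std(e);k=np.polyfit(W[m,0]-c,W[m,1],1)
    print(n,"y %.4f slope %.4f rms %.5f"%(k[1],k[0],np.std(e[m])))
E
```

```text
150 [151 150 147 143 146 149 151 141 111  73  50  38  27  20  20  20] [149 150 147 143 146 149 151 141 120  93  85  83  86  85  83  85]
160 [  6  14  66 124 150 153 152 139 102  60  44  33  21  15  14  15] [  6  16  67 124 149 153 152 144 117  92  85  82  86  84  84  83]
170 [139 140 141 142 146 146 145 133  96  58  50  62  68  71  70  70] [140 140 141 143 145 145 145 138 115  91  87  84  83  86  84  85]
180 [144 145 146 146 145 145 146 131  88  50  50  63  69  71  72  72] [144 144 145 146 146 146 146 137 110  88  84  85  85  84  86  85]
face0 front y 0.1058 slope -0.0177 rms 0.00024
blk left/face y 0.1056 slope -0.0086 rms 0.00067
blk right y 0.0706 slope 0.0008 rms 0.00004
row right0 y -0.1103 slope -0.0254 rms 0.00043
```

```bash
python3 -c "
from plant import manip
print(manip.finish_job())"
```

```text
the job is handed in; nothing more can be done
None
```

I drew the plain block, fourth from the left in the top view, straight out of the row with the shut fingertips pressed on its top. I then slid it across the table into the gauge's corner, lifted off and handed the job in at about 30 s.

**Final position:** In the last pictures the block lies flat, with its long side on the gauge face and its front end on the stop. Neither camera shows a gap. While I pressed, the fingertip slid over the block at about 2.5 N towards the face. Towards the stop the sideways force rose to about 3.5–4 N without the block moving. Both are under the gauge's 8 N limit.

**Bystanders:** In the before/after comparison the gauge, push stick and left three blocks match to about 0.2 px. The right-hand block's reading was 0.3 px (under 0.5 mm), and part of that may be changed shadow.

**Slips and weaker checks:**
- My first pull went the wrong way, towards the fence. The fingertip slid about 10 mm over the wood at about 5 N, and the row did not visibly shift.
- In the last push against the stop the downward force rose to about 10 N, short of the 12 N bruising limit, so I eased off.
- The picture fits for how square the block lies to the face were too noisy to confirm it better than about half a millimetre. Beyond that I relied on the contact forces and the pictures.

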